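Put a vial away in the light-tight box

TASK

Put the vial with the green dot on its cap away in the white light-tight box: slide the orange shutter fully open, stand the vial upright in its seat inside, and slide the shutter fully shut again. The shutter has no handle, so press on it gently through the window, neither slipping nor straining its worn, uneven track, and drag it by friction; leave the other two vials where they stand.

Things in the scene. Friction and masses are not known exactly. Their poses are not given: they have to be found in the camera images.
- vial_box: White box fixed to the table (place and yaw change), 112 mm along its x, 237.5 mm along its y, 70 mm tall plus blue cross strips 3 mm higher; origin at the middle of its underside. In its top, between 8 mm side walls, lies the orange shutter. Along y: blue strip -119 to -104 mm, port -104 to -61, blue strip -61 to -51, window -51 to +51, blue cover +51 to +119
- seat_floor (a point): Centre of the floor of the vial's seat, 4 mm over the table, under the port. The seat is a black square collar with a bore 30 mm wide, reaching 20 mm above this point, 38 mm outside. A seated vial's top stays clear of the shutter
- port_mid (a point): Middle of the port, level with the box's rim, 66 mm straight above seat_floor. The port is 96 mm along the box's x and 43 mm along its y; the chamber below it, above the collar, is as wide. Axes as the box's
- window_mid (a point): Middle of the window (96 mm in x, 102 mm in y) through which the shutter can be pressed at all times; level with the box's rim, 70 mm above the table, fixed to the box. Axes as the box's: the shutter opens along +y. Its track is worn: the plate lies 1 to 6 mm below this point and slopes along y by up to 1.5 degrees either way, not measured
- shutter (a joint): Travel of the orange shutter in m: 0 fully shut (port covered), 0.053 fully open (port clear); grows along the box's +y; stays where it is left. A rigid plate that needs 5 N along its track (a little more when fast); fingertips grip it with a friction coefficient of some 0.6 to 1, so 12 to 16 N of pressing moves it surely, below 8 N may slip, and above 25 N in all its track is damaged
- green_vial_mid (a point): The vial with a green dot (17 mm) on its cap, centre, half-way up (26 mm above its underside): glass vial, 23 mm in diameter and 52 mm tall, with a black screw cap (21 mm in diameter, top 11 mm), standing upright on the table, about 22 g; its z axis points up.
- vial_0: A like vial with a red dot on its cap, to be left alone; origin at the middle of its underside. The three vials stand in a row on the right, which is which changes, at least 55 mm apart between centres. A tall microscope stands about 80 mm behind the row, to the right of the box: pass on the robot's side of it.
- vial_1: A like vial with a yellow dot on its cap, to be left alone; origin at the middle of its underside.
There are look-alikes about, which are no part of the job. Leave any pink or purple look-alike of the part that bears green_vial_mid alone.

How it is judged:
On the way, in this order (a step that is already met when the one before it is completed fails the run):
1. the shutter is slid fully open (within 4 mm) (value of joint shutter above 0.049 m), for 0.2 s.
2. the green vial stands in its seat (horizontal distance between green_vial_mid and seat_floor below 0.008 m and z of green_vial_mid in the frame of seat_floor below 0.031 m and angle between green_vial_mid's own z axis and vertical below 0.2 rad), for 0.2 s.
At the end, for the whole second after the job is handed in: The shutter is shut (within 4 mm of its end) and the green vial stands upright and at rest in its seat inside the box, on the seat's floor (within 5 mm), within 8 mm of its centre and 0.2 rad of vertical (all of step 2 and value of joint shutter below 0.004 m and linear speed of vial_2 below 0.02 m/s); the robot touches nothing.
It fails at once if the shutter is pressed with more than 25 N (contact force between shutter and the fingers above 25 N or contact force between shutter and the arm above 25 N).
It fails at once if another vial is moved by more than 20 mm (distance of any of vial_0, vial_1 from where it was at the start of the episode above 0.02 m).
It also fails if it takes over 72 s, if anything falls off the work surface, if the arm or the gripper's body presses on something with over 40 N, if the wrist force passes 120 N, or if a joint passes its speed limit or range.

ROBOT

A 6-joint arm with a two-finger parallel gripper is mounted at the origin on a cart in front of the work surface, level with it; the furniture and walls round the work are solid. World frame = base frame: x ahead of the robot, y to its left, z up, the work surface at z = 0. Lengths are in m, angles in rad, forces in N, time in s.
With the tool pointing down it reaches from about 0.3 to 0.775 m from the base axis. Payload 14.6 kg.
Tool frame: the origin (TCP) lies at the very end of the fingers, on their centre line; the grasp point (between the pads) lies 19 mm behind it; z points along the fingers, y is the line along which they close (so a half turn about z gives the same grasp; the last joint's range is limited). The gripper opens to 94 mm and grips with 3 to 60 N. Pads are 16 mm wide; open, the fingers measure 119 mm over their backs; the gripper's body (75 mm by 177 mm) begins 78 mm behind the grasp point.
Start: joints at [-1.212, 0.3, 1.521, -0, 1.321, -0.067], TCP at [0.227, -0.501, 0.205] pointing down, gripper open.
Joint ranges: [-3.03, 3.03], [-0.79, 2.21], [0.23, 2.52], [-1.04, 4.18], [0, 3.07], [-2.55, 2.55]. Speed limits (rad/s): [2.22, 2.22, 2.57, 3.14, 3.14, 3.14].

INTERFACE

Orientations are given as [roll, pitch, yaw] about the fixed x, y, z axes, in that order (R = Rz(yaw) Ry(pitch) Rx(roll)).
In Python, from station import ctrl gives the robot as it stands.
- The arm moves only by the tool carry_out, never from a script. Its argument "motion" is text: rows parted by semicolons, each of 7 numbers parted by spaces: the shift along the world's x, y, z in m, then the turn, a rotation vector about the world's x, y, z in degrees, then the closure in counts, from 0 (fully open) to 255 (shut). In form: dx dy dz wx wy wz hand; .... A call has 1 to 20 rows; each row shifts and turns the commanded pose from where the row before left it; what a row does not reach is not made up. A row lasts 1/12 s, in which the tool goes at most 41.7 mm and 7.16 degrees, less where a joint would pass 70% of its speed; a pose out of reach is approached as far as the arm can. A call is refused whole if a number of a shift passes 0.0417 or a number of a turn 7.16, either way. A call with a gripper value outside its range is refused whole. The fingers move at their own pace and stop on an object; "grip_force" is the grip in N (left out, the last holds). Time passes only in rows, so rows that do not move let the fingers close. It gives the time, the measured TCP pose, the force, the opening and the grip force at its end, in the units of the state.
- ctrl.get_obs(): the state, without advancing time (a new reading comes with each control period).
- ctrl.camera(name): name is "side" or "top"; returns a dict with "pixels" (420x560x3 uint8, red, green, blue), "range_z" (420x560 float32, m along the optical axis (not along the pixel's ray), 0 where there is no reading), "K" (3x3 intrinsics, pixels), "position" and "attitude" of the camera in the world. Camera axes: x right, y up, looking along -z (the intrinsics and any distortion apply to the point x, -y, -z); pixel columns grow to the right and rows downward; lengths in m; the calibration is good to about 2 mm. A picture is of the moment at which its call begins.
- ctrl.hand_in(): hands the job in; it is judged then, once.
The state is a dict: "time_s": time; "qpos": joint angles; "joint_vel": joint speeds; "tau": joint torques, N m; "ee_pos": TCP position; "eef_rot": TCP orientation; "force": force on the tool from outside, world axes, zero at the start; "moment": the same for the moment, N m; "grip_width": finger opening in m; "grip_force": force on a finger pad.
Only numpy, scipy, OpenCV 4.12 (cv2) and the standard library are available. Lean on these libraries where they do the work, as an engineer would, in place of code of your own. Each camera call takes 0.05 s, during which the arm holds its last target. There are 200 camera calls.

## Working session

There is one attempt and no reset: what is moved stays moved. The work goes in short steps, Python scripts to look and compute and a tool call to move; the robot and the scene stay as the last step left them, time stands still between calls to the robot, and variables do not carry over. Pictures are saved under pics/ and viewed, at most 10 in all, crops included, and the job is handed in when it is done.

Besides the shell and the picture viewer there is one more tool, called after "Emit:" by a JSON object that holds its "name" and its "arguments", one argument or row to a line. carry_out: Moves the arm, as the interface text tells. Its arguments: {"type":"object","properties":{"motion":{"type":"string"},"grip_force":{"type":"number"}},"required":["motion"]}

```bash
mkdir -p pics; cat > h.py <<'E'
import numpy as np, cv2
from station import ctrl
from scipy.spatial.transform import Rotation as R
def cloud(n):
    c=ctrl.camera(n); im=c["pixels"]; d=c["range_z"].astype(float); K=np.array(c["K"])
    a=np.array(c["attitude"],float)
    M=a if a.shape==(3,3) else (R.from_euler('xyz',a).as_matrix() if a.size==3 else R.from_quat(a).as_matrix())
    v,u=np.mgrid[:420,:560]
    P=np.stack([(u-K[0,2])/K[0,0]*d,-(v-K[1,2])/K[1,1]*d,-d],-1)@M.T+np.array(c["position"])
    P[d<=0]=np.nan
    return im,P,c
E
python3 - <<'E'
from h import *
for n in("top","side"):
    im,P,c=cloud(n); cv2.imwrite(f"pics/{n}0.png",im[:,:,::-1]); print(n,c["K"],c["position"],c["attitude"],[k for k in c]); np.savez(f"{n}0.npz",im=im,P=P)
    print(P[::70,::80].round(3).reshape(-1,3)[:20].tolist())
print(ctrl.get_obs())
E
```

```text
top [[499.92711051   0.         278.33759594]
 [  0.         499.92711051 196.22381044]
 [  0.           0.           1.        ]] [ 0.37947044 -0.11195363  1.25160945] [ 0.10005419  0.01450879 -1.5786183 ] ['pixels', 'range_z', 'K', 'position', 'attitude']
[[0.919, 0.506, 0.218], [0.919, 0.333, 0.213], [0.92, 0.159, 0.207], [0.918, -0.017, 0.205], [0.921, -0.193, 0.194], [0.92, -0.37, 0.191], [0.92, -0.548, 0.185], [0.913, 0.74, -0.191], [0.726, 0.287, 0.309], [0.776, 0.167, 0.166], [0.802, -0.006, 0.089], [0.707, -0.179, 0.345], [0.828, -0.41, 0.001], [0.849, -0.641, -0.065], [0.702, 0.738, -0.205], [0.61, 0.327, 0.204], [0.652, 0.205, 0.004], [0.65, 0.002, 0.002], [0.574, -0.177, 0.343], [0.646, -0.404, 0.0]]
side [[523.92407312   0.         283.03526432]
 [  0.         523.92407312 212.16514525]
 [  0.           0.           1.        ]] [ 0.14392515 -1.18611915  0.52173251] [ 1.18121626 -0.01378672 -0.29890377] ['pixels', 'range_z', 'K', 'position', 'attitude']
[[-0.178, 0.745, 0.501], [0.105, -0.344, 0.514], [0.208, -0.433, 0.516], [0.581, 0.739, 0.51], [0.876, 0.735, 0.514], [
[... 315 characters left out ...]
122], [0.718, -0.199, 0.238]]
{'time_s': 0.1, 'qpos': array([-1.21155199e+00,  3.00443478e-01,  1.52153375e+00,  1.60786539e-05,
        1.32067885e+00, -6.66113716e-02]), 'joint_vel': array([ 0.00130407, -0.0011716 , -0.00171765, -0.00105529, -0.00079239,
       -0.00025159]), 'tau': array([ 2.23820214e-03, -5.32639539e+01, -3.53278828e+01,  7.10363220e-02,
        2.35344912e-02, -8.17948444e-05]), 'ee_pos': array([ 0.22711715, -0.50065692,  0.2049215 ]), 'eef_rot': array([-3.14053263e+00, -8.63232208e-05,  4.25851673e-01]), 'force': array([-0.07951549,  0.0048353 , -0.01751065]), 'moment': array([-0.00777043,  0.02533597, -0.0473542 ]), 'grip_force': 0.0, 'grip_width': 0.0937682628583908}
```

View pics/top0.png

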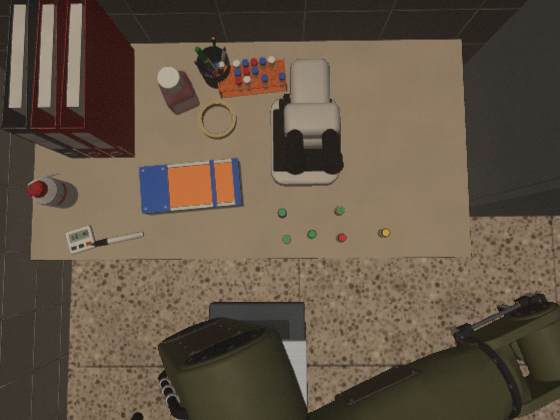

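View pics/side0.png

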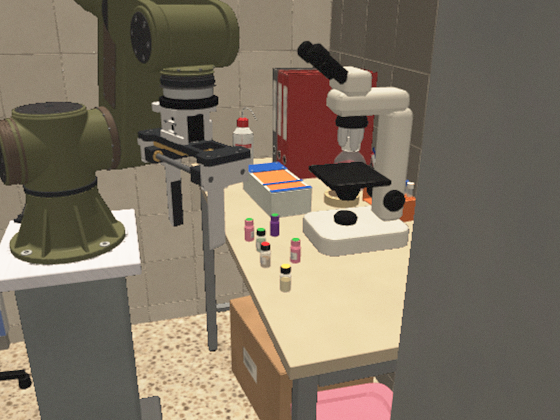

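Top view: the box lies at (140–242, 160–213), with its cover to the left. The green dots are at (282,212), (340,211), (287,239) and (312,234), red is at (342,238) and yellow at (385,232). In the side view the clear-bodied green vial is at (261,240), and the pink and purple ones are decoys.

```bash
python3 - <<'E'
from h import *
s=np.load("side0.npz"); t=np.load("top0.npz"); P=t["P"]; im=t["im"].astype(int); Ps=s["P"]
for n,(u,v) in dict(a=(282,212),b=(340,211),c=(287,239),d=(312,234),red=(342,238),yel=(385,232)).items():
    m=np.zeros((420,560),bool); m[v-6:v+7,u-6:u+7]=1
    sat=im.max(2)-im.min(2); mm=m&(sat>60)&(P[...,2]>.035)
    print(n,mm.sum(),np.nanmedian(P[mm],0).round(4),P[mm].mean(0).round(4))
for n,(u,v) in dict(pink1=(249,232),clear=(261,243),purple=(275,227),pink2=(295,252),red=(265,258),yel=(285,282)).items():
    print(n,Ps[v,u].round(3), s["im"][v,u])
# box top
m=np.zeros((420,560),bool); m[150:222,130:252]=1
m&=(P[...,2]>.05)&(P[...,2]<.09)
r=cv2.minAreaRect((P[m][:,:2]*1000).astype(np.float32)); print(r,cv2.boxPoints(r).round(1).tolist(),m.sum())
hsv=cv2.cvtColor(t["im"],cv2.COLOR_RGB2HSV).astype(int)
org=m&(hsv[...,0]<15)&(hsv[...,1]>150); blu=m&(hsv[...,0]>95)&(hsv[...,0]<130)&(hsv[...,1]>120)
print("orange",org.sum(),np.nanmean(P[org],0),"blue",blu.sum(),np.nanmean(P[blu],0))
b=(P[blu][:,:2]*1000).astype(np.float32); rb=cv2.minAreaRect(b); print("blue rect",rb, cv2.boxPoints(rb).tolist())
p=P[org]; A=np.c_[p,][:, :2]; A=np.c_[A-A.mean(0),np.ones(len(A))]; print("plane",np.linalg.lstsq(A,p[:,2],rcond=None)[0], A.shape)
wh=m&(hsv[...,1]<60); print("z blue",np.nanmedian(P[blu][:,2]),"z white",np.nanmedian(P[wh][:,2]))
E
```

```text
a 26 [ 0.4619 -0.1028  0.0531] [ 0.4618 -0.1028  0.0528]
b 25 [ 0.4675 -0.2432  0.053 ] [ 0.4671 -0.2435  0.053 ]
c 28 [ 0.3983 -0.113   0.0535] [ 0.3983 -0.1135  0.0533]
d 30 [ 0.4086 -0.175   0.0541] [ 0.4093 -0.1743  0.0539]
red 41 [ 0.4007 -0.2466  0.0533] [ 0.4002 -0.2466  0.0537]
yel 45 [ 0.4118 -0.3499  0.0527] [ 0.4117 -0.3503  0.0529]
pink1 [ 0.397 -0.125  0.025] [161  90 100]
clear [ 0.408 -0.191  0.026] [218  99  86]
purple [ 0.461 -0.116  0.026] [80 40 88]
pink2 [ 0.465 -0.253  0.027] [167 111 111]
red [ 0.398 -0.259  0.025] [168 155 134]
yel [ 0.409 -0.362  0.024] [157 144 111]
((526.06787109375, 115.52946472167969), (113.0228271484375, 238.42788696289062), 4.818658828735352) [[459.70001220703125, 229.60000610351562], [479.79998779296875, -8.0], [592.4000244140625, 1.5], [572.4000244140625, 239.10000610351562]] 4721
orange 2310 [0.52891295 0.09288299 0.06873277] blue 1572 [0.5223987  0.15779353 0.07348186]
blue rect ((526.2275390625, 115.83568572998047), (110.57693481445312, 236.89698791503906), 4.8026204109191895) [[461.21624755859375, 229.2393798828125], [481.05010986328125, -6.8258771896362305], [591.2388305664062, 2.4319915771484375], [571.4049682617188, 238.49725341796875]]
plane [-0.00087818 -0.02419135  0.06873277] (2310, 3)
z blue 0.0734213299728903 z white 0.07023214039971015
```

```bash
python3 - <<'E'
from h import *
for n in("top","side"):
    P=np.load(n+"0.npz")["P"]; x,y,z=P[...,0],P[...,1],P[...,2]
    for a,b in((.02,.1),(.1,.2),(.2,.4),(.4,.6)):
        m=(z>a)&(z<b)&(x>.44)&(y<-.05)&(y>-.32)&(x<.8)&~((z<.06)&(x<.5)); q=P[m]
        if len(q): print(n,a,b,len(q),np.percentile(q,1,axis=0).round(3),np.percentile(q,99,axis=0).round(3))
E
```

```text
top 0.02 0.1 1376 [ 0.53  -0.236  0.022] [ 0.798 -0.052  0.094]
top 0.1 0.2 1306 [ 0.545 -0.235  0.11 ] [ 0.727 -0.086  0.167]
top 0.2 0.4 3861 [ 0.565 -0.207  0.324] [ 0.728 -0.113  0.398]
top 0.4 0.6 1321 [ 0.5   -0.207  0.401] [ 0.567 -0.114  0.442]
side 0.02 0.1 3780 [ 0.533 -0.249  0.021] [ 0.748 -0.087  0.098]
side 0.1 0.2 3151 [ 0.548 -0.238  0.102] [ 0.746 -0.095  0.198]
side 0.2 0.4 5367 [ 0.539 -0.213  0.204] [ 0.744 -0.135  0.396]
side 0.4 0.6 644 [ 0.502 -0.212  0.4  ] [ 0.559 -0.122  0.439]
```

Emit:
{"name": "carry_out", "arguments": {
  "motion": "0.03 0.03 0 0 0 6 255;0.03 0.03 0 0 0 6 255;0.03 0.03 0 0 0 6 255;0.03 0.03 0 0 0 6 255;0 0.035 0 0 0 6 255;0 0.035 0 0 0 6 255;0 0.035 0 0 0 6 255;0 0.035 0 0 0 6 255;0 0.035 0 0 0 6 255;0 0.035 0 0 0 6 255;0 0.035 0 0 0 6 255;0 0.035 0 0 0 4.4 255;0 0.035 0 0 0 0 255;0 0.035 0 0 0 0 255",
  "grip_force": 30
}}

```text
time_s: 1.27
ee_pos: [0.3445, -0.0315, 0.2054]
eef_rot: [3.141, 0.0, 1.655]
force: [1.0, -0.1, -0.6]
grip_width: 0.0041
grip_force: 0.0
```

Emit:
{"name": "carry_out", "arguments": {
  "motion": "0.03 0.021 0 0 0 0 255;0.03 0.021 0 0 0 0 255;0.03 0.021 0 0 0 0 255;0.03 0.021 0 0 0 0 255;0.03 0.021 0 0 0 0 255;0.03 0.021 -0.01 0 0 0 255;0 0 -0.03 0 0 0 255;0 0 -0.03 0 0 0 255;0 0 -0.025 0 0 0 255;0 0 -0.02 0 0 0 255;0 0 -0.008 0 0 0 255;0 0 0 0 0 0 255;0 0 0 0 0 0 255;0 0 0 0 0 0 255"
}}

```text
time_s: 2.43
ee_pos: [0.5257, 0.093, 0.0839]
eef_rot: [3.14, -0.0, 1.654]
force: [1.1, 0.9, 0.3]
grip_width: 0.0002
grip_force: 0.0
```

Emit:
{"name": "carry_out", "arguments": {
  "motion": "0 0 -0.003 0 0 0 255;0 0 -0.003 0 0 0 255;0 0 -0.002 0 0 0 255;0 0 -0.002 0 0 0 255;0 0 0 0 0 0 255;0 0 0 0 0 0 255"
}}

```text
time_s: 2.93
ee_pos: [0.525, 0.093, 0.0724]
eef_rot: [-3.141, 0.0, 1.655]
force: [-0.9, 0.2, 0.3]
grip_width: 0.0004
grip_force: 0.0
```

Emit:
{"name": "carry_out", "arguments": {
  "motion": "0 0 -0.001 0 0 0 255;0 0 0 0 0 0 255;0 0 0 0 0 0 255"
}}

```text
time_s: 3.18
ee_pos: [0.525, 0.093, 0.0714]
eef_rot: [-3.142, 0.0, 1.655]
force: [-0.0, 0.0, -0.2]
grip_width: 0.0002
grip_force: 0.0
```

Emit:
{"name": "carry_out", "arguments": {
  "motion": "0 0 -0.001 0 0 0 255;0 0 0 0 0 0 255;0 0 0 0 0 0 255"
}}

```text
time_s: 3.43
ee_pos: [0.525, 0.093, 0.0704]
eef_rot: [-3.142, 0.0, 1.655]
force: [0.3, 0.3, 0.9]
grip_width: 0.0005
grip_force: 0.0
```

Emit:
{"name": "carry_out", "arguments": {
  "motion": "0 0 -0.001 0 0 0 255;0 0 0 0 0 0 255;0 0 0 0 0 0 255"
}}

```text
time_s: 3.68
ee_pos: [0.525, 0.093, 0.0694]
eef_rot: [-3.141, 0.0, 1.655]
force: [-0.5, 0.2, 0.1]
grip_width: 0.0007
grip_force: 0.0
```

Emit:
{"name": "carry_out", "arguments": {
  "motion": "0 0 -0.0007 0 0 0 255;0 0 0 0 0 0 255;0 0 0 0 0 0 255"
}}

```text
time_s: 3.93
ee_pos: [0.525, 0.093, 0.0687]
eef_rot: [3.142, 0.0, 1.655]
force: [-0.4, -0.4, -1.1]
grip_width: 0.0004
grip_force: 0.0
```

Emit:
{"name": "carry_out", "arguments": {
  "motion": "0 0 -0.0005 0 0 0 255;0 0 0 0 0 0 255;0 0 0 0 0 0 255"
}}

```text
time_s: 4.18
ee_pos: [0.5251, 0.093, 0.0685]
eef_rot: [3.141, 0.0, 1.654]
force: [-0.5, -1.2, 5.4]
grip_width: 0.0003
grip_force: 2.3
```

Emit:
{"name": "carry_out", "arguments": {
  "motion": "0 0 -0.0004 0 0 0 255;0 0 0 0 0 0 255;0 0 0 0 0 0 255"
}}

```text
time_s: 4.43
ee_pos: [0.5252, 0.093, 0.0685]
eef_rot: [3.141, 0.0, 1.655]
force: [-4.1, -0.3, 9.1]
grip_width: 0.0007
grip_force: 4.5
```

Emit:
{"name": "carry_out", "arguments": {
  "motion": "0 0 -0.0005 0 0 0 255;0 0 0 0 0 0 255;-0.0001 0.0015 -0.00003 0 0 0 255;-0.00015 0.002 -0.00005 0 0 0 255;-0.00015 0.002 -0.00005 0 0 0 255;0 0 0 0 0 0 255"
}}

```text
time_s: 4.93
ee_pos: [0.5248, 0.0983, 0.0682]
eef_rot: [3.141, 0.001, 1.655]
force: [-5.3, -2.8, 14.6]
grip_width: 0.0005
grip_force: 7.3
```

Emit:
{"name": "carry_out", "arguments": {
  "motion": "-0.0002 0.0025 -0.00006 0 0 0 255;-0.0002 0.0025 -0.00006 0 0 0 255;-0.0002 0.0025 -0.00006 0 0 0 255;-0.0002 0.0025 -0.00006 0 0 0 255"
}}

```text
time_s: 5.27
ee_pos: [0.5239, 0.108, 0.068]
eef_rot: [3.141, 0.001, 1.655]
force: [-6.4, -5.5, 14.8]
grip_width: 0.0006
grip_force: 7.6
```

Emit:
{"name": "carry_out", "arguments": {
  "motion": "-0.0003 0.0025 -0.00006 0 0 0 255;-0.0003 0.0025 -0.00006 0 0 0 255;-0.0003 0.0025 -0.00006 0 0 0 255;-0.0003 0.0025 -0.00006 0 0 0 255"
}}

```text
time_s: 5.6
ee_pos: [0.523, 0.1181, 0.0678]
eef_rot: [3.141, 0.001, 1.655]
force: [-3.1, -5.3, 13.8]
grip_width: 0.0006
grip_force: 6.8
```

Emit:
{"name": "carry_out", "arguments": {
  "motion": "-0.0003 0.0025 -0.00006 0 0 0 255;-0.0002 0.0025 -0.00006 0 0 0 255;-0.0002 0.0025 -0.00006 0 0 0 255;-0.0002 0.0025 -0.00006 0 0 0 255;-0.0002 0.0025 -0.00006 0 0 0 255"
}}

```text
time_s: 6.02
ee_pos: [0.5219, 0.1306, 0.0675]
eef_rot: [3.14, 0.001, 1.655]
force: [-4.9, -5.5, 13.9]
grip_width: 0.0004
grip_force: 6.9
```

Emit:
{"name": "carry_out", "arguments": {
  "motion": "-0.0002 0.0025 -0.00006 0 0 0 255;-0.0002 0.0025 -0.00006 0 0 0 255;-0.0002 0.0025 -0.00006 0 0 0 255"
}}

```text
time_s: 6.27
ee_pos: [0.5213, 0.1381, 0.0673]
eef_rot: [3.141, 0.001, 1.655]
force: [-4.2, -5.0, 13.3]
grip_width: 0.0008
grip_force: 7.0
```

Emit:
{"name": "carry_out", "arguments": {
  "motion": "-0.0002 0.002 -0.00006 0 0 0 255;-0.0002 0.002 -0.00006 0 0 0 255;-0.0002 0.002 -0.00006 0 0 0 255;0 0.001 -0.00003 0 0 0 255;0 0.001 -0.00003 0 0 0 255"
}}

```text
time_s: 6.68
ee_pos: [0.5207, 0.1461, 0.0671]
eef_rot: [3.141, 0.001, 1.655]
force: [-4.9, -9.9, 15.1]
grip_width: 0.0002
grip_force: 7.5
```

Emit:
{"name": "carry_out", "arguments": {
  "motion": "0 0.001 -0.00003 0 0 0 255;0 0 0 0 0 0 255"
}}

```text
time_s: 6.85
ee_pos: [0.521, 0.1468, 0.0671]
eef_rot: [3.14, 0.001, 1.655]
force: [-3.5, -6.6, 14.1]
grip_width: 0.0003
grip_force: 6.9
```

Emit:
{"name": "carry_out", "arguments": {
  "motion": "0 0 0.01 0 0 0 255;0 0 0.025 0 0 0 255;0 0 0.03 0 0 0 255;-0.02 -0.01 0.025 0 0 0 100;-0.035 -0.02 0 0 0 0 100;-0.035 -0.02 0 0 0 0 100;-0.022 -0.035 0 0 0 0 100;0 -0.035 0 0 0 0 100;0 -0.035 0 0 0 0 100;0 -0.035 0 0 0 0 100;0 -0.035 0 0 0 0 100;0 -0.035 0 0 0 0 100;0 -0.035 0 0 0 0 100;0 -0.026 0 0 0 0 100;0 0 0 0 0 0 100;0 0 0 0 0 0 100"
}}

```text
time_s: 8.18
ee_pos: [0.4081, -0.1742, 0.156]
eef_rot: [-3.141, -0.0, 1.652]
force: [-0.2, 0.4, -0.9]
grip_width: 0.0574
grip_force: 0.0
```

```bash
python3 - <<'E'
from h import *
im,P,c=cloud("top"); o=ctrl.get_obs(); print(o["ee_pos"],o["grip_width"])
s,_,_=cloud("side")
v=np.hstack([cv2.resize(im[140:270,120:400],None,fx=1.4,fy=1.4),]); w=cv2.resize(s[150:300,180:360],None,fx=2,fy=2)
H=max(v.shape[0],w.shape[0]); z=np.zeros((H,v.shape[1]+w.shape[1],3),np.uint8); z[:v.shape[0],:v.shape[1]]=v; z[:w.shape[0],v.shape[1]:]=w
cv2.imwrite("pics/open.png",z[:,:,::-1])
# seat collar / port from depth
b=np.array([.526,.1157]);a=np.deg2rad(4.81);ex=np.array([np.cos(a),np.sin(a)]);ey=np.array([-np.sin(a),np.cos(a)])
q=P[...,:2]-b; lx=q@ex; ly=q@ey
m=(abs(lx)<.045)&(ly>-.1)&(ly<-.065)
print("port z",np.percentile(P[m][:,2],[5,25,50,75,95]).round(4))
k=m&(P[...,2]>.015)&(P[...,2]<.035); print("collar",k.sum(),np.percentile(lx[k],[1,99]),np.percentile(ly[k],[1,99]))
E
```

```text
[ 0.40816529 -0.17334393  0.15595593] 0.05747024236561828
port z [0.0009 0.0036 0.0053 0.0081 0.0251]
collar 83 [-0.01908464  0.01864073] [-0.09927339 -0.06511596]
```

View pics/open.png

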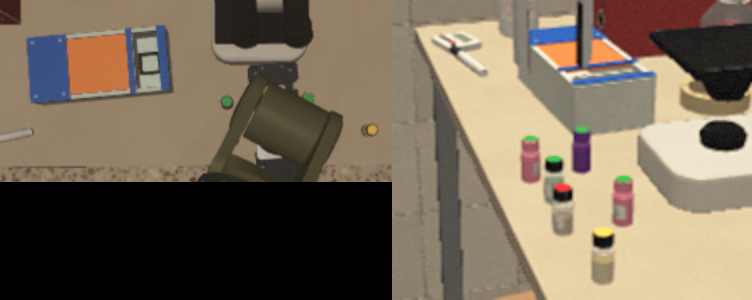

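The shutter is open (port clear, about (150,60) in the crop), and the clear, black-capped green vial stands at (553,175) in the side crop. Next I descend and grasp it.

Emit:
{"name": "carry_out", "arguments": {
  "motion": "0.001 -0.001 -0.025 0 0 0 100;0 0 -0.03 0 0 0 100;0 0 -0.03 0 0 0 100;0 0 -0.025 0 0 0 100;0 0 -0.015 0 0 0 100;0 0 -0.004 0 0 0 100;0 0 0 0 0 0 100;0 0 0 0 0 0 255;0 0 0 0 0 0 255;0 0 0 0 0 0 255;0 0 0 0 0 0 255;0 0 0 0 0 0 255;0 0 0 0 0 0 255;0 0 0 0 0 0 255",
  "grip_force": 10
}}

```text
time_s: 9.45
ee_pos: [0.4095, -0.1746, 0.0272]
eef_rot: [3.141, 0.0, 1.654]
force: [-1.0, -0.2, 3.2]
grip_width: 0.0222
grip_force: 10.0
```

Emit:
{"name": "carry_out", "arguments": {
  "motion": "0 0 0.01 0 0 0 255;0 0 0.03 0 0 0 255;0 0 0.035 0 0 0 255;0 0 0.035 0 0 0 255;0 0.01 0.02 0 0 0 255;0 0.03 0 0 0 0 255;0 0.035 0 0 0 0 255;0 0.035 0 0 0 0 255;0.015 0.035 0 0 0 0 255;0.03 0.03 0 0 0 0 255;0.03 0.02 0 0 0 0 255;0.03 0.01 0 0 0 0 255;0.0185 0.003 0 0 0 0 255;0 0 0 0 0 0 255;0 0 0 0 0 0 255;0 0 0 0 0 0 255"
}}

```text
time_s: 10.78
ee_pos: [0.5315, 0.0327, 0.1572]
eef_rot: [-3.141, 0.0, 1.654]
force: [-0.7, 0.2, -0.1]
grip_width: 0.022
grip_force: 10.0
```

```bash
python3 - <<'E'
from h import *
im,P,c=cloud("top"); o=ctrl.get_obs(); print(o["ee_pos"],o["grip_width"],o["grip_force"])
s,_,_=cloud("side")
w=cv2.resize(s[120:270,180:360],None,fx=3,fy=3); cv2.imwrite("pics/over.png",w[:,:,::-1])
E
```

```text
[0.53149323 0.03262442 0.15731894] 0.021826789400244614 9.977778196334839
```

View pics/over.png

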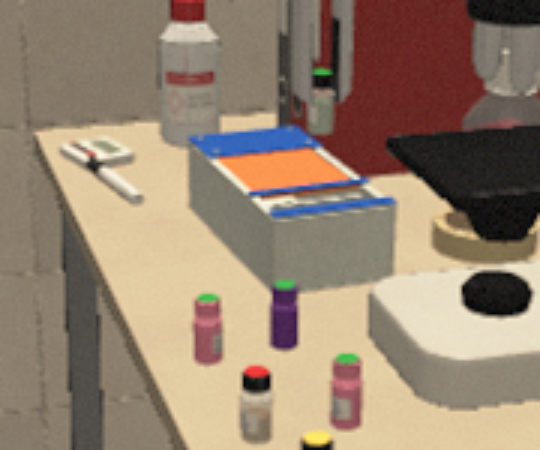

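The clear vial hangs upright between the fingers over the port at (320,100). I correct 1.5 mm and lower it.

Emit:
{"name": "carry_out", "arguments": {
  "motion": "0.0015 0.001 -0.02 0 0 0 255;0 0 -0.025 0 0 0 255;0 0 -0.025 0 0 0 255;0 0 -0.02 0 0 0 255;0 0 -0.007 0 0 0 255;0 0 0 0 0 0 255;0 0 0 0 0 0 255"
}}

```text
time_s: 11.47
ee_pos: [0.534, 0.0338, 0.061]
eef_rot: [3.141, 0.0, 1.654]
force: [0.8, -0.7, -0.6]
grip_width: 0.0224
grip_force: 10.0
```

Emit:
{"name": "carry_out", "arguments": {
  "motion": "0 0 -0.005 0 0 0 255;0 0 -0.005 0 0 0 255;0 0 -0.005 0 0 0 255;0 0 0 0 0 0 255"
}}

```text
time_s: 11.8
ee_pos: [0.5334, 0.0339, 0.0442]
eef_rot: [-3.141, -0.0, 1.654]
force: [-0.6, 0.2, 0.1]
grip_width: 0.0222
grip_force: 10.0
```

Into the bore without contact; on down.

Emit:
{"name": "carry_out", "arguments": {
  "motion": "0 0 -0.004 0 0 0 255;0 0 -0.004 0 0 0 255;0 0 -0.003 0 0 0 255;0 0 -0.001 0 0 0 255;0 0 0 0 0 0 255;0 0 0 0 0 0 255"
}}

```text
time_s: 12.3
ee_pos: [0.5338, 0.0339, 0.033]
eef_rot: [3.142, 0.0, 1.655]
force: [0.9, 0.7, 0.1]
grip_width: 0.022
grip_force: 10.0
```

Emit:
{"name": "carry_out", "arguments": {
  "motion": "0 0 -0.001 0 0 0 255;0 0 -0.0007 0 0 0 255;0 0 0 0 0 0 255;0 0 0 0 0 0 255"
}}

```text
time_s: 12.63
ee_pos: [0.5338, 0.0339, 0.0313]
eef_rot: [3.141, -0.0, 1.654]
force: [-0.3, 0.2, -0.2]
grip_width: 0.0221
grip_force: 10.0
```

Emit:
{"name": "carry_out", "arguments": {
  "motion": "0 0 -0.0003 0 0 0 255;0 0 0 0 0 0 190;0 0 0 0 0 0 170;0 0 0 0 0 0 150;0 0 0 0 0 0 130;0 0 0 0 0 0 130;0 0 0 0 0 0 130;0 0 0 0 0 0 130"
}}

```text
time_s: 13.3
ee_pos: [0.5338, 0.0339, 0.0309]
eef_rot: [-3.142, -0.0, 1.654]
force: [-0.3, -0.1, -0.7]
grip_width: 0.0461
grip_force: 0.0
```

Emit:
{"name": "carry_out", "arguments": {
  "motion": "0 0 0.01 0 0 0 130;0 0 0.02 0 0 0 130;0 0 0.025 0 0 0 130;0 0 0.025 0 0 0 130;-0.002 0.02 0.005 0 0 0 255;-0.003 0.03 0 0 0 0 255;-0.003 0.03 0 0 0 0 255;-0.002 0.025 0 0 0 0 255;0 0 0 0 0 0 255;0 0 0 0 0 0 255;0 0 0 0 0 0 255"
}}

```text
time_s: 14.22
ee_pos: [0.5239, 0.1384, 0.1164]
eef_rot: [3.141, 0.0, 1.655]
force: [0.8, 0.1, -0.9]
grip_width: 0.0033
grip_force: 0.0
```

```bash
python3 - <<'E'
from h import *
im,P,c=cloud("top"); o=ctrl.get_obs(); print(o["ee_pos"],o["grip_width"],o["force"])
w=cv2.resize(im[140:260,120:280],None,fx=4,fy=4); cv2.imwrite("pics/seated.png",w[:,:,::-1])
b=np.array([.526,.1157]);a=np.deg2rad(4.81);ex=np.array([np.cos(a),np.sin(a)]);ey=np.array([-np.sin(a),np.cos(a)])
q=P[...,:2]-b; lx=q@ex; ly=q@ey
hsv=cv2.cvtColor(im,cv2.COLOR_RGB2HSV)
m=(abs(lx)<.045)&(ly>-.1)&(ly<-.065)&(hsv[...,0]>45)&(hsv[...,0]<85)&(hsv[...,1]>110)
print("dot",m.sum(),np.nanmedian(P[m],0),lx[m].mean(),ly[m].mean())
E
```

```text
[0.52395308 0.1381118  0.11632444] 0.0007335193297072662 [-0.18168149  0.23308102  0.30938899]
dot 40 [0.53380644 0.03301396 0.0565317 ] 0.001210183908772912 -0.0826383500685938
```

View pics/seated.png

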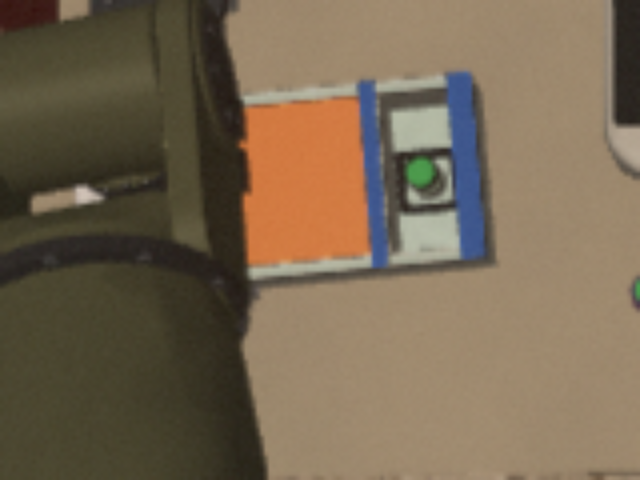

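The vial is seated: dot at (421,174) in the crop, cap height 56.5 mm, centred within 1.5 mm. Now I press and drag the shutter shut.

Emit:
{"name": "carry_out", "arguments": {
  "motion": "0 0 -0.02 0 0 0 255;0 0 -0.015 0 0 0 255;0 0 -0.008 0 0 0 255;0 0 -0.003 0 0 0 255;0 0 -0.001 0 0 0 255;0 0 0 0 0 0 255;0 0 0 0 0 0 255",
  "grip_force": 30
}}

```text
time_s: 14.85
ee_pos: [0.5242, 0.1388, 0.0698]
eef_rot: [3.14, -0.0, 1.654]
force: [0.4, -0.6, -0.7]
grip_width: 0.0007
grip_force: 0.0
```

Emit:
{"name": "carry_out", "arguments": {
  "motion": "0 0 -0.0008 0 0 0 255;0 0 -0.0006 0 0 0 255;0 0 0 0 0 0 255;0 0 0 0 0 0 255"
}}

```text
time_s: 15.18
ee_pos: [0.5238, 0.139, 0.0677]
eef_rot: [3.141, -0.0, 1.655]
force: [0.8, -0.4, 0.4]
grip_width: 0.0
grip_force: 0.0
```

Emit:
{"name": "carry_out", "arguments": {
  "motion": "0 0 -0.0006 0 0 0 255;0 0 0 0 0 0 255;0 0 0 0 0 0 255"
}}

```text
time_s: 15.43
ee_pos: [0.5239, 0.139, 0.0675]
eef_rot: [3.141, -0.0, 1.655]
force: [-2.5, -0.0, 5.6]
grip_width: 0.0002
grip_force: 2.9
```

Emit:
{"name": "carry_out", "arguments": {
  "motion": "0 0 -0.0004 0 0 0 255;0 0 0 0 0 0 255;0 0 0 0 0 0 255"
}}

```text
time_s: 15.68
ee_pos: [0.524, 0.139, 0.0674]
eef_rot: [3.141, -0.0, 1.655]
force: [-3.6, -1.3, 9.7]
grip_width: 0.0005
grip_force: 4.8
```

Emit:
{"name": "carry_out", "arguments": {
  "motion": "-0.0002 0 -0.0004 0 0 0 255;0 0 0 0 0 0 255;0.0001 -0.0015 0.00004 0 0 0 255;0.0001 -0.002 0.00005 0 0 0 255;0.0001 -0.002 0.00005 0 0 0 255"
}}

```text
time_s: 16.1
ee_pos: [0.5243, 0.1342, 0.0675]
eef_rot: [3.14, -0.001, 1.655]
force: [-3.1, 4.7, 11.4]
grip_width: 0.0005
grip_force: 5.5
```

Emit:
{"name": "carry_out", "arguments": {
  "motion": "0.0002 -0.0025 0.00006 0 0 0 255;0.0002 -0.0025 0.00006 0 0 0 255;0.0002 -0.0025 0.00006 0 0 0 255;0.0002 -0.0025 0.00006 0 0 0 255"
}}

```text
time_s: 16.43
ee_pos: [0.5251, 0.1241, 0.0677]
eef_rot: [3.14, -0.001, 1.655]
force: [-3.2, 4.3, 10.7]
grip_width: 0.0004
grip_force: 5.4
```

Emit:
{"name": "carry_out", "arguments": {
  "motion": "0.0002 -0.0025 -0.0001 0 0 0 255;0.0002 -0.0025 -0.00005 0 0 0 255;0.0002 -0.0025 0.00006 0 0 0 255;0.0002 -0.0025 0.00006 0 0 0 255"
}}

```text
time_s: 16.77
ee_pos: [0.526, 0.1142, 0.0679]
eef_rot: [3.14, -0.001, 1.655]
force: [-3.9, 5.5, 12.9]
grip_width: 0.0006
grip_force: 6.6
```

Emit:
{"name": "carry_out", "arguments": {
  "motion": "0.0002 -0.0025 0.00006 0 0 0 255;0.0002 -0.0025 0.00006 0 0 0 255;0.0002 -0.0025 0.00006 0 0 0 255;0.0002 -0.0025 0.00006 0 0 0 255"
}}

```text
time_s: 17.1
ee_pos: [0.5269, 0.1041, 0.0681]
eef_rot: [3.14, -0.001, 1.655]
force: [-4.7, 6.0, 12.1]
grip_width: 0.0005
grip_force: 6.4
```

Emit:
{"name": "carry_out", "arguments": {
  "motion": "0.0002 -0.0025 0.00006 0 0 0 255;0.0002 -0.0025 0.00006 0 0 0 255;0.0002 -0.0025 0.00006 0 0 0 255;0.0002 -0.0025 0.00006 0 0 0 255"
}}

```text
time_s: 17.43
ee_pos: [0.5277, 0.0941, 0.0683]
eef_rot: [3.14, -0.001, 1.655]
force: [-3.0, 5.7, 12.2]
grip_width: 0.0005
grip_force: 6.2
```

Emit:
{"name": "carry_out", "arguments": {
  "motion": "0.0002 -0.002 0.00005 0 0 0 255;0.0002 -0.002 0.00005 0 0 0 255;0.0001 -0.0015 0.00003 0 0 0 255;0.0001 -0.001 0.00003 0 0 0 255;0.0001 -0.001 0.00002 0 0 0 255"
}}

```text
time_s: 17.85
ee_pos: [0.5284, 0.0866, 0.0685]
eef_rot: [3.14, -0.001, 1.655]
force: [-3.9, 5.4, 12.3]
grip_width: 0.0004
grip_force: 6.3
```

Emit:
{"name": "carry_out", "arguments": {
  "motion": "0 -0.0007 0.00002 0 0 0 255;0 -0.0005 0 0 0 0 255"
}}

```text
time_s: 18.02
ee_pos: [0.5284, 0.0857, 0.0685]
eef_rot: [3.139, -0.002, 1.655]
force: [-1.8, 6.9, 11.5]
grip_width: 0.0006
grip_force: 5.9
```

Emit:
{"name": "carry_out", "arguments": {
  "motion": "0 -0.0008 0 0 0 0 255;0 -0.0008 0 0 0 0 255"
}}

```text
time_s: 18.18
ee_pos: [0.5286, 0.0843, 0.0686]
eef_rot: [3.139, -0.002, 1.655]
force: [-2.4, 8.7, 10.3]
grip_width: 0.0003
grip_force: 5.6
```

Emit:
{"name": "carry_out", "arguments": {
  "motion": "0 0 0.01 0 0 0 255;0 0 0.025 0 0 0 255;0 0 0.03 0 0 0 255;0 0 0.03 0 0 0 255;-0.03 0 0 0 0 0 255;-0.035 0 0 0 0 0 255;-0.035 0 0 0 0 0 255;-0.035 0 0 0 0 0 255;-0.03 0 0 0 0 0 255;0 0.03 0 0 0 0 255;0 0.04 0 0 0 0 255;0 0.04 0 0 0 0 255;0 0 0 0 0 0 255;0 0 0 0 0 0 255;0 0 0 0 0 0 255"
}}

```text
time_s: 19.43
ee_pos: [0.3627, 0.1928, 0.1623]
eef_rot: [-3.141, 0.0, 1.655]
force: [0.3, -0.3, -0.2]
grip_width: 0.0005
grip_force: 0.0
```

```bash
python3 - <<'E'
from h import *
im,P,c=cloud("top"); o=ctrl.get_obs(); print(o["ee_pos"],o["force"])
w=cv2.resize(im[140:260,120:400],None,fx=2.8,fy=2.8); cv2.imwrite("pics/shut.png",w[:,:,::-1])
E
```

```text
[0.36279951 0.19235342 0.16229483] [ 0.58855455 -0.64448657  0.52528367]
```

View pics/shut.png

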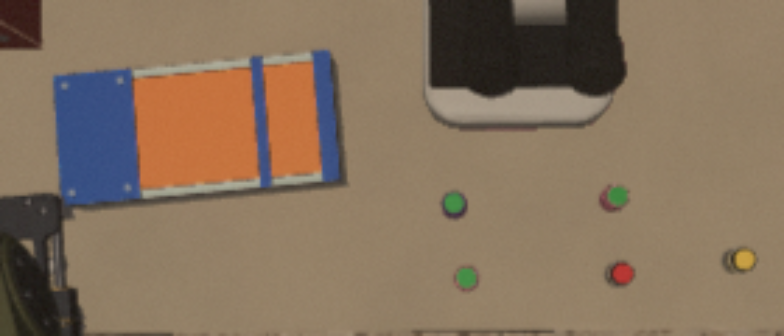

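The port is covered fully by orange (265–322, 60–183 in the crop), and the drag force rose from 5.4 to 8.7 N at the end stop. The other vials are where they stood.

```bash
python3 -c "
from station import ctrl
print(ctrl.hand_in())"
```

```text
the job is handed in; nothing more can be done
None
```

I handed the job in at about 19 s: the green-dot vial stands in its seat in the box and the shutter is shut against its end stop. Pressing readings stayed near 15 N or below, and the other vials were not touched; the hand-in returned no verdict.

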